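Take the flow cell out of the pump loop at the bypass rig

ROBOT

A 6-joint arm with a two-finger parallel gripper is mounted at the origin on a cart in front of the work surface, level with it; the furniture and walls round the work are solid. World frame = base frame: x ahead of the robot, y to its left, z up, the work surface at z = 0. Lengths are in m, angles in degrees, forces in N, time in s.
With the tool pointing down it reaches from about 0.4 to 0.825 m from the base axis. Payload 7 kg.
Tool frame: the origin (TCP) lies midway between the tips of the shut fingers; the grasp point (between the pads) lies 19 mm behind it (ctrl.hold_point_z is the distance from the TCP to the grasp point, in m); z points along the fingers, y is the line along which they close (so a half turn about z gives the same grasp; the last joint's range is limited). The gripper opens to 88 mm and grips with 3 to 60 N. Pads are 19 mm wide; open, the fingers measure 130 mm over their backs; the gripper's body (78 mm by 193 mm) begins 47 mm behind the grasp point.
Start: joints at [-59.124, 20.546, 0.682, 0, -70.136, -16.507], TCP at [0.167, -0.654, 0.227] pointing down, gripper open.
Joint ranges: [-176.03, 176.03], [-82.01, 121.73], [-58.28, 71.71], [-173.87, 95.51], [-174.79, -0.11], [-173.66, 173.66]. Speed limits (degrees/s): [136.94, 136.94, 172.46, 180, 180, 180].

INTERFACE

Orientations are given as [roll, pitch, yaw] about the fixed x, y, z axes, in that order (R = Rz(yaw) Ry(pitch) Rx(roll)).
In Python, from plant import ctrl gives the robot as it stands.
- The arm moves only by the tool apply_moves, never from a script. Its argument "deltas" is a list of rows, each an object with "fingers": the finger opening in mm, from 0 to 87.6; "delta_pos": the shift along the tool's x, y, z in mm, a list of three; "angular": the turn, a rotation vector about the tool's x, y, z in degrees, a list of three. A call has 1 to 10 rows; each row is the pose to reach, as a shift and turn from the pose commanded when the call began, along the tool's axes at that moment; what a row does not reach only later rows make up. A row lasts 1/10 s, in which the tool goes at most 50 mm and 8.59 degrees, less where a joint would pass 70% of its speed; a pose out of reach is approached as far as the arm can. A call with a gripper value outside its range is refused whole. The fingers move at their own pace and stop on an object; the grip force is fixed at half the most. Time passes only in rows, so rows that repeat a pose let the fingers close. It gives the time, the measured TCP pose, the force, the opening and the grip force at its end, in the units of the state.
- ctrl.get_obs(): the state, without advancing time (a new reading comes with each control period).
- ctrl.snapshot(name): name is "side" or "top" or "wrist"; returns the picture (480x640x3 uint8, red, green, blue); there is no depth.
- ctrl.camera_params(name): a dict with "fx", "fy", "cx", "cy" (pixels), "cam_to_world" (4x4, takes a point from camera to world coordinates); the wrist camera has in their place "mount" (4x4, takes a point from camera to tool coordinates, whose origin is the TCP and whose axes are the flange's). Camera axes: x right, y up, looking along -z (the intrinsics and any distortion apply to the point x, -y, -z); pixel columns grow to the right and rows downward; lengths in m; the calibration is good to about 2 mm. A picture is of the moment at which its call begins: read the wrist's pose just before it. camera_params takes no time and is no camera call.
- ctrl.close_job(): hands the job in; it is judged then, once.
The state is a dict: "clock": time; "joint_pos": joint angles; "qvel": joint speeds; "tau": joint torques, N m; "tool_pos": TCP position; "orientation": TCP orientation; "force": force on the tool from outside, world axes, zero at the start; "moment": the same for the moment, N m; "opening": finger opening in m; "gripper_force": force on a finger pad.
Only numpy, scipy, OpenCV 4.12 (cv2) and the standard library are available. Lean on these libraries where they do the work, as an engineer would, in place of code of your own. Each camera call takes 0.05 s, during which the arm holds its last target. There are 200 camera calls.

TASK

Take the flow cell out of the loop while the pump keeps running, by pushing the three valve levers gently round to their stops with a fingertip: first open the bypass valve fully (the one in the cross pipe), then shut the supply valve (in the line with the pressure gauge), and last shut the return valve in the other line. A lever in line with its pipe is open, square across the pipe is shut. Do not grip or lift anything, and leave the loose things on and around the rig where they are.

Things in the scene. Friction and masses are not known exactly. Their poses are not given: they have to be found in the camera images.
- manifold: Rig fixed to the bench: plate 365 x 176 x 8 mm with pump, two parallel pipes, three ball valves, gauge, flow cell. Origin: on the bench midway between the pipes; x along them from pump (near the robot) to cell, y left, z up. Pipe axes z 0.044. Supply line y +0.060 (with the gauge), return y -0.060, bypass cross pipe at x -0.055. Stems: bypass (-0.055, 0), supply (0.015, 0.060), return (0.015, -0.060).
- gauge (a point): Middle of the round pressure gauge's dial, 52 mm across, outboard of the supply line on the rig's left; its top is at z 0.070. Apart from it and the levers on their stems, nothing on the rig with x < 0.08 is higher than z 0.063 (pump at x -0.165 to -0.11).
- cell_top (a point): Middle of the top of the bolted flow cell (not to be touched), z 0.10, at the rig's far end; with its ports and tubes it takes up x > 0.08 of the rig, y -0.06 to +0.06.
- bypass_lever (a joint): 0 = in line with its pipe, fully open (stop); 1.571 = square across, fully shut (stop); stays where left, about 3 N at the sleeve turns it. Bypass valve in the cross pipe: open points to the rig's -y, shut points to -x (towards the pump); seen from above it opens anticlockwise. Starts shut or nearly so, 1.25 to 1.57.
- supply_lever (a joint): 0 = in line with its pipe, fully open (stop); 1.571 = square across, fully shut (stop); stays where left, about 3 N at the sleeve turns it. Supply valve (left line, with the gauge): open points to the rig's +x (towards the cell), shut points outward to +y; it shuts anticlockwise seen from above. Starts open or nearly so, 0 to 0.3.
- return_lever (a joint): 0 = in line with its pipe, fully open (stop); 1.571 = square across, fully shut (stop); stays where left, about 3 N at the sleeve turns it. Return valve (right line): open points to the rig's +x (towards the cell), shut points outward to -y; it shuts clockwise seen from above. Starts open or nearly so, 0 to 0.3.
- bypass_lever_grip (a point): Middle of the bypass lever's black sleeve, 52 mm out from the stem axis: sleeve 40 mm long (32 to 72 mm from the axis), 13 mm wide, 12 mm high, middle at z 0.086 above the bench. Its x axis points outward along the lever, z up.
- supply_lever_grip (a point): Middle of the supply lever's black sleeve, 52 mm out from the stem axis: sleeve 40 mm long (32 to 72 mm from the axis), 13 mm wide, 12 mm high, middle at z 0.086 above the bench. Its x axis points outward along the lever, z up.
- return_lever_grip (a point): Middle of the return lever's black sleeve, 52 mm out from the stem axis: sleeve 40 mm long (32 to 72 mm from the axis), 13 mm wide, 12 mm high, middle at z 0.086 above the bench. Its x axis points outward along the lever, z up.
- vial: Loose capped sample vial, 27 mm across, 50 mm high, standing on the bench close to the left side of the rig, beside the cell end of the supply line; origin under its middle. Leave alone.
- fitting_a: Loose white hose fitting, 18 mm across, 21 mm high, standing on the rig's plate between the two shut-off valves; origin under its middle. Leave alone.
- syringe_1: Loose plastic syringe, 25 x 94 x 18 mm, lying on the bench along the right side of the rig; origin under its middle. Leave alone.

How it is judged (in metres and radians):
On the way, in this order (a step that is already met when the one before it is completed fails the run):
1. the bypass valve is fully open (lever within 0.12 rad of in line with the cross pipe) (value of joint bypass_lever below 0.12 rad), for 0.1 s.
2. the supply valve is fully shut (lever within 0.12 rad of square across), bypass still open (value of joint supply_lever above 1.45 rad and value of joint bypass_lever below 0.12 rad), for 0.1 s.
3. the return valve is fully shut (all of step 2 and value of joint return_lever above 1.45 rad), for 0.1 s.
At the end, for the whole second after the job is handed in: Bypass lever in line with the cross pipe (within 0.12 rad of its stop), supply and return levers square across their pipes (within 0.12 rad of their stops), all at rest (all of step 3 and velocity of joint bypass_lever between -0.05 and 0.05 rad/s and velocity of joint supply_lever between -0.05 and 0.05 rad/s and velocity of joint return_lever between -0.05 and 0.05 rad/s); the robot touches nothing.
It fails at once if the supply valve is being shut while the bypass is not yet open (pump dead-headed) (value of joint supply_lever above 0.6 rad and value of joint bypass_lever above 0.2 rad).
It fails at once if the return valve is being shut while the supply valve is still open (cell over-pressurised) (value of joint return_lever above 0.6 rad and value of joint supply_lever below 1.38 rad).
It fails at once if the rig is gripped or pushed hard (over 35 N) (contact force between any of the fingers, the arm and manifold above 35 N).
It fails at once if a loose thing beside or on the rig is displaced by more than 20 mm, lifted or knocked over (distance of any of vial, fitting_a, syringe_1 from where it was at the start of the episode above 0.02 m or angle between vial's own z axis and vertical above 0.6 rad).
It also fails if it takes over 64 s, if anything falls off the work surface, if the arm or the gripper's body presses on something with over 40 N, if the wrist force passes 120 N, or if a joint passes its speed limit or range.

## Working session

There is one attempt and no reset: what is moved stays moved. The work goes in short steps, Python scripts to look and compute and a tool call to move; the robot and the scene stay as the last step left them, time stands still between calls to the robot, and variables do not carry over. Pictures are saved under pics/ and viewed, at most 10 in all, crops included, and the job is handed in when it is done.

Besides the shell and the picture viewer there is one more tool, called after "Emit:" as name([rows], argument=value, ...), one row to a line, values as JSON. apply_moves: Moves the arm, as the interface text tells. Its arguments: {"type":"object","properties":{"deltas":{"type":"array"}},"required":["deltas"]}

```bash
mkdir -p pics; python3 - <<'E'
from plant import ctrl
import cv2
o=ctrl.get_obs();print({k:o[k] for k in('clock','tool_pos','orientation','force','opening')})
for n in('top','side'):
    im=ctrl.snapshot(n);cv2.imwrite(f'pics/{n}0.png',im[:,:,::-1])
    print(n,ctrl.camera_params(n))
print(ctrl.camera_params('wrist'))
E
```

```text
{'clock': 0.0, 'tool_pos': array([ 0.16734693, -0.65340751,  0.22564339]), 'orientation': array([ 1.79905953e+02, -9.42827068e-03, -1.65638088e+02]), 'force': array([0.09549557, 0.09130201, 0.41870558]), 'opening': 0.08750316094752927}
top {'fx': 501.22922914089486, 'fy': 501.22922914089486, 'cx': 310.2662487573256, 'cy': 242.7896160939529, 'cam_to_world': array([[-0.00459413,  0.99830382, -0.05803764,  0.49536151],
       [-0.99997869, -0.00485558, -0.00436462, -0.2966854 ],
       [-0.00463903,  0.05801635,  0.99830485,  0.93234633],
       [ 0.        ,  0.        ,  0.        ,  1.        ]])}
side {'fx': 537.4823115912577, 'fy': 537.4823115912577, 'cx': 320.88251215475856, 'cy': 232.1796263360876, 'cam_to_world': array([[-0.99847674,  0.0382838 , -0.03973092,  0.5125481 ],
       [-0.05512829, -0.66286046,  0.74671071,  0.33924919],
       [ 0.00225087,  0.74776357,  0.66396127,  0.64932935],
       [ 0.        ,  0.        ,  0.        ,  1.        ]])}
{'fx': 423.9497755463219, 'fy': 423.9497755463219, 'cx': 320.9127891368825, 'cy': 240.50873935140925, 'mount': array([[ 1.12682474e-05,  9.55792461e-01,  2.94042126e-01,
         7.94441126e-02],
       [ 9.99999867e-01,  1.40923977e-04, -4.96399352e-04,
        -7.61140162e-04],
       [-5.15892344e-04,  2.94042092e-01, -9.55792332e-01,
        -1.57550720e-01],
       [ 0.00000000e+00,  0.00000000e+00,  0.00000000e+00,
         1.00000000e+00]])}
```

View pics/top0.png

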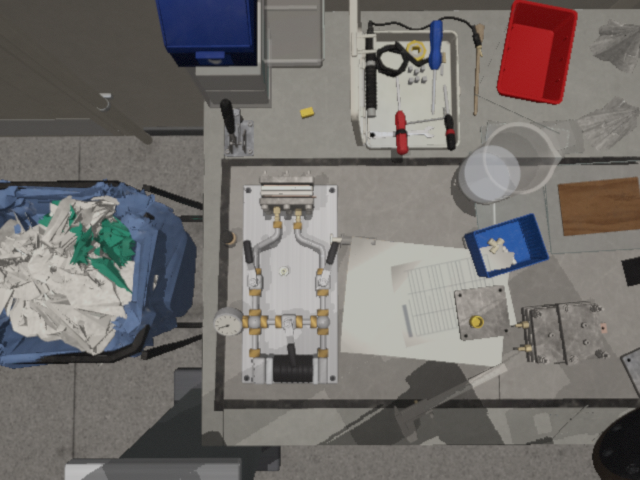

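View pics/side0.png

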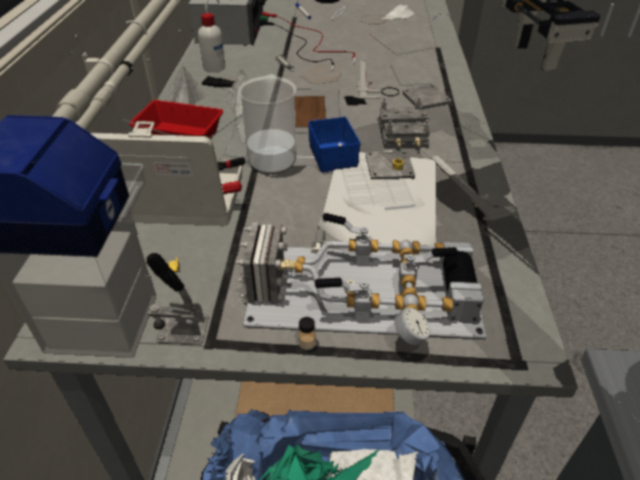

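The top view shows the rig upright in the image: plate about (243–338, 186–382), gauge (228,322), bypass sleeve about (292,355), supply sleeve (249,252) and return sleeve (332,252). The vial is at (232,240) and the fitting at (284,270). I'll measure these and look at an enlarged crop.

```bash
cat > h.py <<'E'
import numpy as np,cv2
from plant import ctrl
def ray(n,u,v,z):
    p=ctrl.camera_params(n);T=p['cam_to_world']
    d=T[:3,:3]@np.array([(u-p['cx'])/p['fx'],-(v-p['cy'])/p['fy'],-1]);o=T[:3,3]
    return o+d*(z-o[2])/d[2]
E
python3 - <<'E'
from h import *
im=cv2.imread('pics/top0.png')
c=cv2.resize(im[165:400,205:375],None,fx=2.55*1,fy=2.55,interpolation=cv2.INTER_CUBIC);cv2.imwrite('pics/top0c.png',c)
hsv=cv2.cvtColor(im,cv2.COLOR_BGR2HSV)
m=(im.max(2)<50).astype(np.uint8)
m[:, :205]=0;m[:,375:]=0;m[:165]=0;m[400:]=0
n,l,s,ce=cv2.connectedComponentsWithStats(m)
for i in range(1,n):
    if s[i,4]>25: print(s[i],ce[i],ray('top',*ce[i],0.086).round(4), cv2.minAreaRect(np.argwhere(l==i)[:,::-1].astype(np.float32)))
for u,v in((246,186),(338,186),(243,382),(337,382)): print('corner',ray('top',u,v,.008).round(4))
print('gauge',ray('top',228,322,.07).round(4))
for u,v in((253,323),(322,322)): print('tee',ray('top',u,v,.055).round(4))
E
```

```text
[274 352  38  30 764] [292.13219895 368.52094241] [ 0.3347 -0.2618  0.086 ] ((292.5, 366.5), (29.0, 37.0), 90.0)
corner [ 0.6555 -0.1736  0.008 ]
corner [ 0.6546 -0.3447  0.008 ]
corner [ 0.296  -0.1691  0.008 ]
corner [ 0.2954 -0.3401  0.008 ]
gauge [ 0.4106 -0.1517  0.07  ]
tee [ 0.4072 -0.1927  0.055 ]
tee [ 0.4084 -0.3126  0.055 ]
```

View pics/top0c.png

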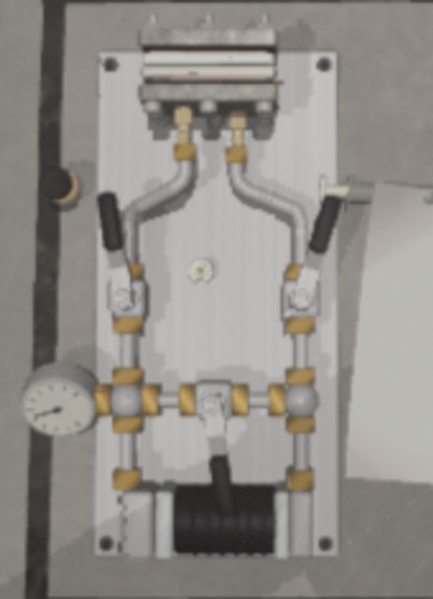

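The enlarged crop shows the following, in full-image pixels:
- **Stems:** supply (253,281), return (324,281), bypass (288,323).
- **Sleeves:** supply (248,252), return (332,252), bypass (291,354).

All three levers have 0.1–0.3 rad of slack as described. Next I'll work out the approach to a spot above the bypass.

```bash
python3 - <<'E'
from h import *
from scipy.spatial.transform import Rotation as Ro
for n,s,g in(('byp',(287.7,323),(291.3,354)),('sup',(253.2,281.5),(247.7,252)),('ret',(323.8,281.5),(332.5,252.5))):
    a=ray('top',*s,.088);b=ray('top',*g,.09);d=(b-a)[:2];print(n,a.round(4),b.round(4),np.linalg.norm(d).round(4),np.degrees(np.arctan2(d[1],d[0])).round(1))
o=ctrl.get_obs();R=Ro.from_euler('xyz',o['orientation'],degrees=True)
print(R.inv().apply(np.array([.365,-.225,.2])-o['tool_pos'])*1000,(R.inv()*Ro.from_euler('xyz',[180,0,180],degrees=True)).as_rotvec(degrees=True))
E
```

```text
byp [ 0.4103 -0.2546  0.088 ] [ 0.3593 -0.2606  0.09  ] 0.0513 -173.3
sup [ 0.4797 -0.1968  0.088 ] [ 0.5293 -0.1877  0.09  ] 0.0504 10.4
ret [ 0.4792 -0.3154  0.088 ] [ 0.5278 -0.3303  0.09  ] 0.0508 -17.0
[-297.72114184  366.00935153   26.21916717] [ 0.08652551 -0.02018578 14.36139227]
```

Emit:
apply_moves([
  {"fingers": 0, "delta_pos": [-30, 37, 0], "angular": [0, 0, 2]},
  {"fingers": 0, "delta_pos": [-60, 74, 0], "angular": [0, 0, 4]},
  {"fingers": 0, "delta_pos": [-90, 110, 0], "angular": [0, 0, 6]},
  {"fingers": 0, "delta_pos": [-120, 147, 0], "angular": [0, 0, 8]},
  {"fingers": 0, "delta_pos": [-150, 184, 0], "angular": [0, 0, 10]},
  {"fingers": 0, "delta_pos": [-180, 221, 0], "angular": [0, 0, 12]},
  {"fingers": 0, "delta_pos": [-210, 258, 8], "angular": [0.1, 0, 14.4]},
  {"fingers": 0, "delta_pos": [-240, 295, 14], "angular": [0.1, 0, 14.4]},
  {"fingers": 0, "delta_pos": [-270, 332, 20], "angular": [0.1, 0, 14.4]},
  {"fingers": 0, "delta_pos": [-298, 366, 26], "angular": [0.1, 0, 14.4]},
])

```text
clock: 1.1
tool_pos: [0.3656, -0.2234, 0.2004]
orientation: [-179.9, 0.0, 180.0]
force: [1.3, 0.7, 0.5]
opening: 0.0129
gripper_force: 0.0
```

Emit:
apply_moves([
  {"fingers": 0, "delta_pos": [0, 0, 0], "angular": [0, 0, 0]},
  {"fingers": 0, "delta_pos": [0, 0, 0], "angular": [0, 0, 0]},
  {"fingers": 0, "delta_pos": [0, 0, 0], "angular": [0, 0, 0]},
])

```text
clock: 1.4
tool_pos: [0.3651, -0.2257, 0.2005]
orientation: [-179.9, 0.0, 180.0]
force: [0.3, 0.2, 0.5]
opening: 0.0006
gripper_force: 0.0
```

```bash
cat >> h.py <<'E'
from scipy.spatial.transform import Rotation as Ro
def wpose():
    o=ctrl.get_obs();T=np.eye(4);T[:3,:3]=Ro.from_euler('xyz',o['orientation'],degrees=True).as_matrix();T[:3,3]=o['tool_pos']
    return T@ctrl.camera_params('wrist')['mount']
def wray(T,u,v,z):
    p=ctrl.camera_params('wrist')
    d=T[:3,:3]@np.array([(u-p['cx'])/p['fx'],-(v-p['cy'])/p['fy'],-1]);o=T[:3,3]
    return o+d*(z-o[2])/d[2]
E
python3 - <<'E'
from h import *
o=ctrl.get_obs();print({k:o[k].round(4) for k in('tool_pos','orientation','force')},o['clock'],o['opening'])
T=wpose();np.save('T1.npy',T);cv2.imwrite('pics/w1.png',ctrl.snapshot('wrist')[:,:,::-1])
E
```

```text
{'tool_pos': array([ 0.3651, -0.2257,  0.2005]), 'orientation': array([-179.9008,    0.    ,  179.9659]), 'force': array([0.2998, 0.181 , 0.4814])} 1.4 0.0006373046717372773
```

View pics/w1.png

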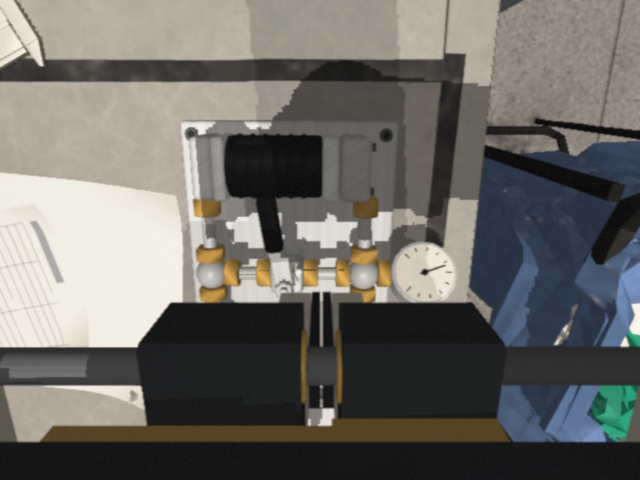

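The wrist view has the image top towards the pump: bypass stem about (285,280), sleeve (270,222), gauge (424,272). The closed fingers sit near (320,300), and their width decides the contact geometry, so I'll check it enlarged.

```bash
python3 - <<'E'
from h import *
T=np.load('T1.npy');p=ctrl.camera_params('wrist')
M=np.linalg.inv(p['mount'])
for q in([0,0,0],[.0095,0,0],[-.0095,0,0],[.0095,.021,0],[.0095,-.021,0],[.0095,.021,-.03],[.0095,-.021,-.03]):
    c=M@np.r_[q,1];print(q,(p['cx']-p['fx']*c[0]/c[2]).round(),(p['cy']+p['fy']*c[1]/c[2]).round())
for u,v,z in((285,281,.088),(270,222,.092),(424,272,.07),(211,273,.055),(364,273,.055)):print(wray(T,u,v,z).round(4))
im=cv2.imread('pics/w1.png')[190:430,200:440];cv2.imwrite('pics/w1c.png',cv2.resize(im,None,fx=2.4,fy=2.4,interpolation=cv2.INTER_CUBIC))
E
```

```text
[0, 0, 0] 322.0 312.0
[0.0095, 0, 0] 322.0 291.0
[-0.0095, 0, 0] 322.0 333.0
[0.0095, 0.021, 0] 374.0 291.0
[0.0095, -0.021, 0] 270.0 291.0
[0.0095, 0.021, -0.03] 385.0 327.0
[0.0095, -0.021, -0.03] 260.0 327.0
[ 0.398 -0.251  0.088]
[ 0.3551 -0.2593  0.092 ]
[ 0.3984 -0.1514  0.07  ]
[ 0.4051 -0.3107  0.055 ]
[ 0.4051 -0.1934  0.055 ]
```

View pics/w1c.png

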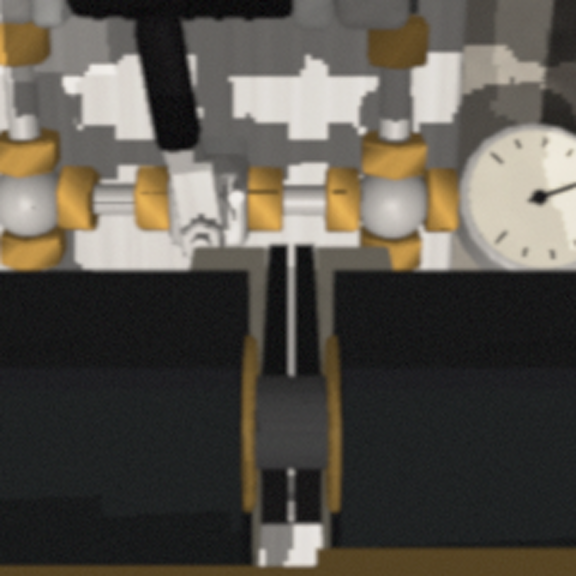

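Emit:
apply_moves([
  {"fingers": 0, "delta_pos": [3, 6, 15], "angular": [0, 0, 0]},
  {"fingers": 0, "delta_pos": [3, 6, 40], "angular": [0, 0, 0]},
  {"fingers": 0, "delta_pos": [3, 6, 65], "angular": [0, 0, 0]},
  {"fingers": 0, "delta_pos": [3, 6, 90], "angular": [0, 0, 0]},
  {"fingers": 0, "delta_pos": [3, 6, 108], "angular": [0, 0, 0]},
  {"fingers": 0, "delta_pos": [3, 6, 118], "angular": [0, 0, 0]},
  {"fingers": 0, "delta_pos": [3, 6, 123], "angular": [0, 0, 0]},
  {"fingers": 0, "delta_pos": [3, 6, 123], "angular": [0, 0, 0]},
  {"fingers": 0, "delta_pos": [3, 6, 123], "angular": [0, 0, 0]},
])

```text
clock: 2.35
tool_pos: [0.3628, -0.2199, 0.0782]
orientation: [-179.9, 0.1, 179.9]
force: [1.1, -0.3, 0.4]
opening: 0.0004
gripper_force: 0.0
```

```bash
cat > plan.py <<'E'
# tool-frame waypoints (mm; tool x=-X, y=+Y) of the fingertip box pushing a lever round; closed-form geometry
import numpy as np,sys
def plan(stem,start,end,hy,rs,re,n=9):
    # start,end: world lever angles (deg)
    s=np.sign(end-start)
    for i,a in enumerate(np.radians(np.linspace(start,end,n))):
        d=np.array([np.cos(a),np.sin(a)]);b=-s*np.array([-d[1],d[0]])
        r=rs+(re-rs)*i/(n-1)
        c=np.array(stem)+d*r+b*(.0065+.0095*abs(b[0])+hy*abs(b[1]))
        print(np.degrees(a).round(),c.round(4))
E
python3 -c "
from plan import *
plan((.406,-.253),-173,-90,.018,.048,.045)"
```

```text
-173.0 [ 0.3552 -0.2335]
-163.0 [ 0.3526 -0.2419]
-152.0 [ 0.3517 -0.2512]
-142.0 [ 0.3527 -0.2611]
-132.0 [ 0.3561 -0.2709]
-121.0 [ 0.3617 -0.2801]
-111.0 [ 0.3694 -0.2881]
-100.0 [ 0.3791 -0.2942]
-90.0 [ 0.39  -0.298]
```

Emit:
apply_moves([
  {"fingers": 0, "delta_pos": [5, -6, 1], "angular": [0, 0, 0]},
  {"fingers": 0, "delta_pos": [7, -12, 1], "angular": [0, 0, 0]},
  {"fingers": 0, "delta_pos": [9, -17, 1], "angular": [0, 0, 0]},
  {"fingers": 0, "delta_pos": [10, -22, 1], "angular": [0, 0, 0]},
  {"fingers": 0, "delta_pos": [10, -27, 1], "angular": [0, 0, 0]},
  {"fingers": 0, "delta_pos": [10, -32, 1], "angular": [0, 0, 0]},
  {"fingers": 0, "delta_pos": [10, -37, 1], "angular": [0, 0, 0]},
  {"fingers": 0, "delta_pos": [9, -41, 1], "angular": [0, 0, 0]},
  {"fingers": 0, "delta_pos": [9, -41, 1], "angular": [0, 0, 0]},
])

```text
clock: 3.25
tool_pos: [0.353, -0.2611, 0.0764]
orientation: [-179.9, -0.0, 179.9]
force: [0.3, 1.2, -0.2]
opening: 0.0001
gripper_force: 0.4
```

Emit:
apply_moves([
  {"fingers": 0, "delta_pos": [-2, -6, 0], "angular": [0, 0, 0]},
  {"fingers": 0, "delta_pos": [-4, -11, 0], "angular": [0, 0, 0]},
  {"fingers": 0, "delta_pos": [-7, -16, 0], "angular": [0, 0, 0]},
  {"fingers": 0, "delta_pos": [-10, -20, 0], "angular": [0, 0, 0]},
  {"fingers": 0, "delta_pos": [-13, -24, 0], "angular": [0, 0, 0]},
  {"fingers": 0, "delta_pos": [-17, -28, 0], "angular": [0, 0, 0]},
  {"fingers": 0, "delta_pos": [-21, -31, 0], "angular": [0, 0, 0]},
  {"fingers": 0, "delta_pos": [-26, -33, 0], "angular": [0, 0, 0]},
  {"fingers": 0, "delta_pos": [-30, -35, 0], "angular": [0, 0, 0]},
  {"fingers": 0, "delta_pos": [-33, -36, 0], "angular": [0, 0, 0]},
])

```text
clock: 4.25
tool_pos: [0.3866, -0.2968, 0.0766]
orientation: [-179.9, -0.0, 180.0]
force: [-2.0, 1.8, 0.2]
opening: 0.0002
gripper_force: 1.3
```

Contact force of 2–3 N matches the turning lever. Now I'll ease it onto the stop.

Emit:
apply_moves([
  {"fingers": 0, "delta_pos": [-2, 0, 0], "angular": [0, 0, 0]},
  {"fingers": 0, "delta_pos": [-3, 0, 0], "angular": [0, 0, 0]},
  {"fingers": 0, "delta_pos": [-4, 0, 0], "angular": [0, 0, 0]},
  {"fingers": 0, "delta_pos": [-4, 0, 0], "angular": [0, 0, 0]},
])

```text
clock: 4.65
tool_pos: [0.3905, -0.2968, 0.0768]
orientation: [-179.9, 0.0, 180.0]
force: [-1.9, -2.1, -1.4]
opening: 0.0005
gripper_force: 1.2
```

Emit:
apply_moves([
  {"fingers": 0, "delta_pos": [-1, 0, 0], "angular": [0, 0, 0]},
  {"fingers": 0, "delta_pos": [-2, 0, 0], "angular": [0, 0, 0]},
  {"fingers": 0, "delta_pos": [-2, 0, 0], "angular": [0, 0, 0]},
])

```text
clock: 4.95
tool_pos: [0.3912, -0.2967, 0.0767]
orientation: [-179.9, -0.1, 180.0]
force: [-6.0, -3.8, 3.4]
opening: 0.0007
gripper_force: 3.3
```

Emit:
apply_moves([
  {"fingers": 0, "delta_pos": [-1, 0, 0], "angular": [0, 0, 0]},
  {"fingers": 0, "delta_pos": [-1, 0, 0], "angular": [0, 0, 0]},
])

```text
clock: 5.15
tool_pos: [0.3913, -0.2967, 0.0767]
orientation: [-179.9, -0.2, 180.0]
force: [-10.5, -3.9, 4.9]
opening: 0.0004
gripper_force: 4.7
```

The tip stops at x 0.391 with the force rising, right where the stop is expected. I'll back off, rise, and verify from the top camera.

Emit:
apply_moves([
  {"fingers": 0, "delta_pos": [4, 0, 0], "angular": [0, 0, 0]},
  {"fingers": 0, "delta_pos": [10, 0, 0], "angular": [0, 0, 0]},
  {"fingers": 0, "delta_pos": [12, 0, -15], "angular": [0, 0, 0]},
  {"fingers": 0, "delta_pos": [12, 0, -40], "angular": [0, 0, 0]},
  {"fingers": 0, "delta_pos": [12, 0, -65], "angular": [0, 0, 0]},
  {"fingers": 0, "delta_pos": [12, 0, -65], "angular": [0, 0, 0]},
  {"fingers": 0, "delta_pos": [12, 0, -65], "angular": [0, 0, 0]},
])

```text
clock: 5.85
tool_pos: [0.3821, -0.2964, 0.1423]
orientation: [-179.9, 0.2, 180.0]
force: [-0.6, 0.5, -1.0]
opening: 0.0007
gripper_force: 0.0
```

```bash
python3 - <<'E'
from h import *
o=ctrl.get_obs();print(o['tool_pos'].round(4),o['force'].round(1),o['clock'])
T=wpose();np.save('T2.npy',T);cv2.imwrite('pics/w2.png',ctrl.snapshot('wrist')[:,:,::-1])
from plan import plan
plan((.477,-.195),10,90,.018,.046,.045)
plan((.477,-.315),-17,-90,.018,.046,.045)
E
```

```text
[ 0.3821 -0.2964  0.1423] [-0.6  0.5 -1. ] 5.85
10.0 [ 0.5268 -0.2125]
20.0 [ 0.5292 -0.2044]
30.0 [ 0.53   -0.1954]
40.0 [ 0.5289 -0.1859]
50.0 [ 0.5257 -0.1764]
60.0 [ 0.5202 -0.1676]
70.0 [ 0.5128 -0.1599]
80.0 [ 0.5035 -0.1539]
90.0 [ 0.493 -0.15 ]
-17.0 [ 0.5287 -0.3031]
-26.0 [ 0.53   -0.3111]
-35.0 [ 0.5298 -0.3196]
-44.0 [ 0.5278 -0.3283]
-54.0 [ 0.524  -0.3368]
-63.0 [ 0.5185 -0.3446]
-72.0 [ 0.5113 -0.3513]
-81.0 [ 0.5027 -0.3566]
-90.0 [ 0.493 -0.36 ]
```

View pics/w2.png

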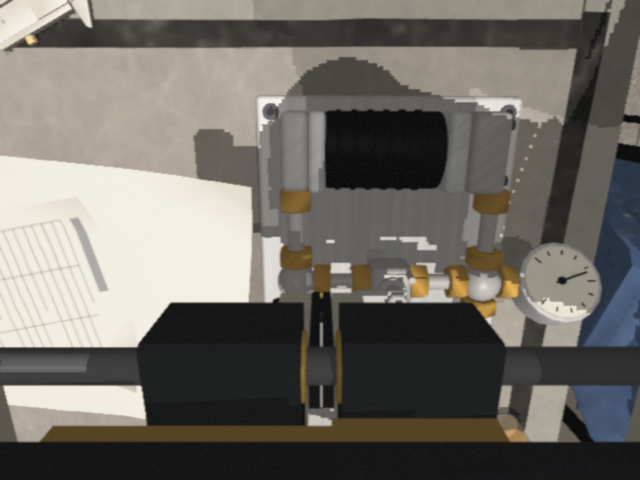

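The bypass lever no longer points at the pump; the rest of it is hidden behind the fingers, and the gauge is at (560,282). Next is the supply lever: descend on its inner side.

Emit:
apply_moves([
  {"fingers": 0, "delta_pos": [-30, 15, 0], "angular": [0, 0, 0]},
  {"fingers": 0, "delta_pos": [-60, 30, 0], "angular": [0, 0, 0]},
  {"fingers": 0, "delta_pos": [-90, 45, 0], "angular": [0, 0, 0]},
  {"fingers": 0, "delta_pos": [-120, 60, 0], "angular": [0, 0, 0]},
  {"fingers": 0, "delta_pos": [-138, 68, 0], "angular": [0, 0, 0]},
  {"fingers": 0, "delta_pos": [-138, 68, 0], "angular": [0, 0, 0]},
  {"fingers": 0, "delta_pos": [-138, 68, 0], "angular": [0, 0, 0]},
])

```text
clock: 6.6
tool_pos: [0.5187, -0.2283, 0.1405]
orientation: [-179.9, -0.1, 180.0]
force: [0.2, -0.2, -0.5]
opening: 0.0007
gripper_force: 0.0
```

```bash
python3 - <<'E'
from h import *
o=ctrl.get_obs();print(o['tool_pos'].round(4),o['force'].round(1),o['clock'])
T=wpose();np.save('T3.npy',T);cv2.imwrite('pics/w3.png',ctrl.snapshot('wrist')[:,:,::-1])
E
```

```text
[ 0.5187 -0.2283  0.1405] [ 0.2 -0.2 -0.5] 6.6
```

View pics/w3.png

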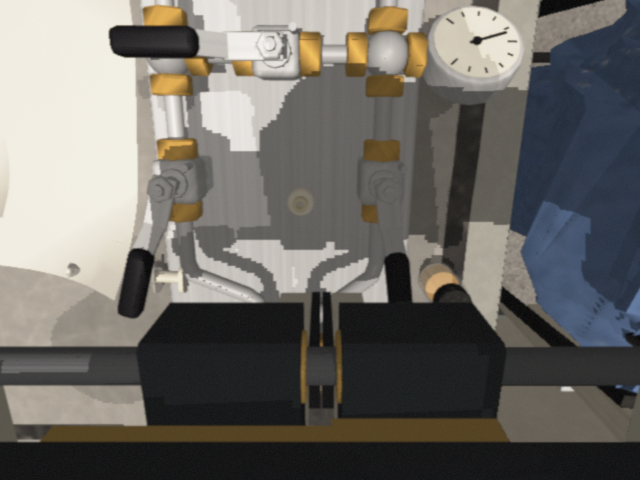

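The bypass lever is square in line with the cross pipe (row 42, columns 112–270). The supply stem is at (385,186) and its sleeve starts at (397,258), about 12 mm clear of the fingertip. I'll descend.

Emit:
apply_moves([
  {"fingers": 0, "delta_pos": [0, 0, 20], "angular": [0, 0, 0]},
  {"fingers": 0, "delta_pos": [0, 0, 40], "angular": [0, 0, 0]},
  {"fingers": 0, "delta_pos": [0, 0, 54], "angular": [0, 0, 0]},
  {"fingers": 0, "delta_pos": [0, 0, 62], "angular": [0, 0, 0]},
  {"fingers": 0, "delta_pos": [0, 0, 64], "angular": [0, 0, 0]},
  {"fingers": 0, "delta_pos": [0, 0, 64], "angular": [0, 0, 0]},
])

```text
clock: 7.25
tool_pos: [0.5191, -0.229, 0.0779]
orientation: [-179.9, 0.0, 180.0]
force: [0.2, 0.4, -0.5]
opening: 0.0004
gripper_force: 0.0
```

Emit:
apply_moves([
  {"fingers": 0, "delta_pos": [-3, 7, 1], "angular": [0, 0, 0]},
  {"fingers": 0, "delta_pos": [-5, 13, 1], "angular": [0, 0, 0]},
  {"fingers": 0, "delta_pos": [-5, 18, 1], "angular": [0, 0, 0]},
  {"fingers": 0, "delta_pos": [-5, 23, 1], "angular": [0, 0, 0]},
  {"fingers": 0, "delta_pos": [-5, 28, 1], "angular": [0, 0, 0]},
  {"fingers": 0, "delta_pos": [-5, 33, 1], "angular": [0, 0, 0]},
  {"fingers": 0, "delta_pos": [-5, 38, 1], "angular": [0, 0, 0]},
  {"fingers": 0, "delta_pos": [-5, 43, 1], "angular": [0, 0, 0]},
  {"fingers": 0, "delta_pos": [-4, 48, 1], "angular": [0, 0, 0]},
  {"fingers": 0, "delta_pos": [-3, 52, 1], "angular": [0, 0, 0]},
])

```text
clock: 8.25
tool_pos: [0.5226, -0.1764, 0.0768]
orientation: [-179.9, 0.1, 180.0]
force: [0.8, -4.1, -0.1]
opening: 0.0005
gripper_force: 1.7
```

Emit:
apply_moves([
  {"fingers": 0, "delta_pos": [2, 5, 0], "angular": [0, 0, 0]},
  {"fingers": 0, "delta_pos": [4, 9, 0], "angular": [0, 0, 0]},
  {"fingers": 0, "delta_pos": [7, 13, 0], "angular": [0, 0, 0]},
  {"fingers": 0, "delta_pos": [10, 17, 0], "angular": [0, 0, 0]},
  {"fingers": 0, "delta_pos": [14, 20, 0], "angular": [0, 0, 0]},
  {"fingers": 0, "delta_pos": [18, 23, 0], "angular": [0, 0, 0]},
  {"fingers": 0, "delta_pos": [22, 25, 0], "angular": [0, 0, 0]},
  {"fingers": 0, "delta_pos": [25, 26, 0], "angular": [0, 0, 0]},
  {"fingers": 0, "delta_pos": [27, 26, 0], "angular": [0, 0, 0]},
  {"fingers": 0, "delta_pos": [27, 26, 0], "angular": [0, 0, 0]},
])

```text
clock: 9.25
tool_pos: [0.4971, -0.1504, 0.0768]
orientation: [-179.9, 0.2, 180.0]
force: [7.0, -2.5, -3.6]
opening: 0.0
gripper_force: 3.6
```

Emit:
apply_moves([
  {"fingers": 0, "delta_pos": [1, 0, 0], "angular": [0, 0, 0]},
  {"fingers": 0, "delta_pos": [2, 0, 0], "angular": [0, 0, 0]},
  {"fingers": 0, "delta_pos": [2, 0, 0], "angular": [0, 0, 0]},
])

```text
clock: 9.55
tool_pos: [0.497, -0.1503, 0.077]
orientation: [-179.9, 0.4, -180.0]
force: [12.2, -3.4, -8.1]
opening: 0.0005
gripper_force: 6.2
```

The tip no longer moves while the force rises, so the lever is at its stop. I'll back off, rise, and look.

Emit:
apply_moves([
  {"fingers": 0, "delta_pos": [-5, 0, 0], "angular": [0, 0, 0]},
  {"fingers": 0, "delta_pos": [-12, 0, 0], "angular": [0, 0, 0]},
  {"fingers": 0, "delta_pos": [-14, 0, -15], "angular": [0, 0, 0]},
  {"fingers": 0, "delta_pos": [-14, -20, -40], "angular": [0, 0, 0]},
  {"fingers": 0, "delta_pos": [-20, -60, -65], "angular": [0, 0, 0]},
  {"fingers": 0, "delta_pos": [-24, -100, -65], "angular": [0, 0, 0]},
  {"fingers": 0, "delta_pos": [-24, -138, -65], "angular": [0, 0, 0]},
  {"fingers": 0, "delta_pos": [-24, -138, -65], "angular": [0, 0, 0]},
  {"fingers": 0, "delta_pos": [-24, -138, -65], "angular": [0, 0, 0]},
])

```text
clock: 10.45
tool_pos: [0.5163, -0.2891, 0.1408]
orientation: [-180.0, -0.1, 179.8]
force: [-0.3, 0.5, 0.1]
opening: 0.0003
gripper_force: 0.0
```

```bash
python3 - <<'E'
from h import *
o=ctrl.get_obs();print(o['tool_pos'].round(4),o['force'].round(1),o['clock'])
T=wpose();np.save('T4.npy',T);cv2.imwrite('pics/w4.png',ctrl.snapshot('wrist')[:,:,::-1])
E
```

```text
[ 0.5163 -0.2891  0.1408] [-0.3  0.5  0.1] 10.45
```

View pics/w4.png

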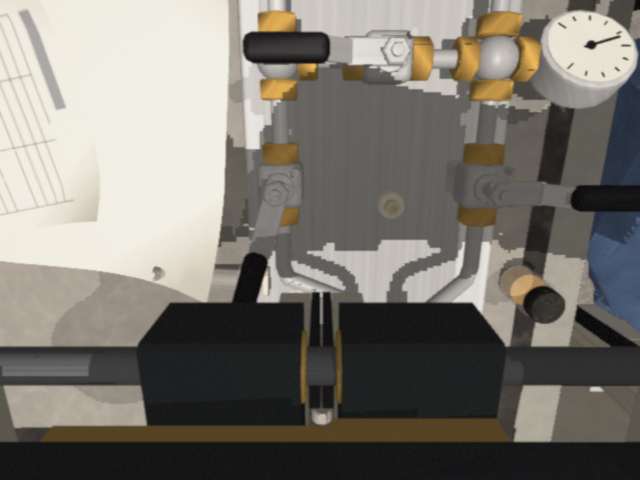

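The supply lever is square across its line (stem (490,192), sleeve (610,198)) and the bypass is still open. The return stem is at (278,190) with its sleeve at (250,280). I'll descend inside the return lever.

Emit:
apply_moves([
  {"fingers": 0, "delta_pos": [-2, 4, 20], "angular": [0, 0, 0]},
  {"fingers": 0, "delta_pos": [-2, 4, 40], "angular": [0, 0, 0]},
  {"fingers": 0, "delta_pos": [-2, 4, 54], "angular": [0, 0, 0]},
  {"fingers": 0, "delta_pos": [-2, 4, 62], "angular": [0, 0, 0]},
  {"fingers": 0, "delta_pos": [-2, 4, 64], "angular": [0, 0, 0]},
  {"fingers": 0, "delta_pos": [-2, 4, 64], "angular": [0, 0, 0]},
])

```text
clock: 11.1
tool_pos: [0.5196, -0.2842, 0.0779]
orientation: [-179.9, 0.0, -180.0]
force: [-0.7, 0.1, 1.1]
opening: 0.0005
gripper_force: 0.0
```

Emit:
apply_moves([
  {"fingers": 0, "delta_pos": [-3, -7, 1], "angular": [0, 0, 0]},
  {"fingers": 0, "delta_pos": [-5, -13, 1], "angular": [0, 0, 0]},
  {"fingers": 0, "delta_pos": [-5, -18, 1], "angular": [0, 0, 0]},
  {"fingers": 0, "delta_pos": [-5, -23, 1], "angular": [0, 0, 0]},
  {"fingers": 0, "delta_pos": [-5, -28, 1], "angular": [0, 0, 0]},
  {"fingers": 0, "delta_pos": [-5, -33, 1], "angular": [0, 0, 0]},
  {"fingers": 0, "delta_pos": [-5, -38, 1], "angular": [0, 0, 0]},
  {"fingers": 0, "delta_pos": [-5, -43, 1], "angular": [0, 0, 0]},
  {"fingers": 0, "delta_pos": [-4, -47, 1], "angular": [0, 0, 0]},
  {"fingers": 0, "delta_pos": [-3, -50, 1], "angular": [0, 0, 0]},
])

```text
clock: 12.1
tool_pos: [0.5224, -0.3351, 0.0768]
orientation: [-179.9, 0.0, 180.0]
force: [1.0, 3.2, -0.5]
opening: 0.0006
gripper_force: 1.5
```

Emit:
apply_moves([
  {"fingers": 0, "delta_pos": [2, -5, 0], "angular": [0, 0, 0]},
  {"fingers": 0, "delta_pos": [4, -9, 0], "angular": [0, 0, 0]},
  {"fingers": 0, "delta_pos": [7, -13, 0], "angular": [0, 0, 0]},
  {"fingers": 0, "delta_pos": [10, -17, 0], "angular": [0, 0, 0]},
  {"fingers": 0, "delta_pos": [14, -20, 0], "angular": [0, 0, 0]},
  {"fingers": 0, "delta_pos": [18, -23, 0], "angular": [0, 0, 0]},
  {"fingers": 0, "delta_pos": [22, -25, 0], "angular": [0, 0, 0]},
  {"fingers": 0, "delta_pos": [24, -26, 0], "angular": [0, 0, 0]},
  {"fingers": 0, "delta_pos": [26, -26, 0], "angular": [0, 0, 0]},
  {"fingers": 0, "delta_pos": [26, -26, 0], "angular": [0, 0, 0]},
])

```text
clock: 13.1
tool_pos: [0.4962, -0.3611, 0.077]
orientation: [-179.9, 0.0, 180.0]
force: [2.4, -0.9, -0.3]
opening: 0.0004
gripper_force: 0.7
```

Emit:
apply_moves([
  {"fingers": 0, "delta_pos": [1, 0, 0], "angular": [0, 0, 0]},
  {"fingers": 0, "delta_pos": [2, 0, 0], "angular": [0, 0, 0]},
  {"fingers": 0, "delta_pos": [2, 0, 0], "angular": [0, 0, 0]},
])

```text
clock: 13.4
tool_pos: [0.4959, -0.3611, 0.0771]
orientation: [-179.8, 0.2, 180.0]
force: [6.3, -2.2, -3.1]
opening: 0.0006
gripper_force: 3.1
```

Emit:
apply_moves([
  {"fingers": 0, "delta_pos": [1, 0, 0], "angular": [0, 0, 0]},
  {"fingers": 0, "delta_pos": [1, 0, 0], "angular": [0, 0, 0]},
])

```text
clock: 13.6
tool_pos: [0.4958, -0.3611, 0.0772]
orientation: [-179.8, 0.3, 180.0]
force: [9.5, -1.2, -4.6]
opening: 0.0003
gripper_force: 4.4
```

At the stop. I'll retreat up and back so the whole rig is visible.

Emit:
apply_moves([
  {"fingers": 0, "delta_pos": [-5, 0, 0], "angular": [0, 0, 0]},
  {"fingers": 0, "delta_pos": [-12, 0, 0], "angular": [0, 0, 0]},
  {"fingers": 0, "delta_pos": [-14, 0, -15], "angular": [0, 0, 0]},
  {"fingers": 0, "delta_pos": [-14, 0, -45], "angular": [0, 0, 0]},
  {"fingers": 0, "delta_pos": [-14, 0, -85], "angular": [0, 0, 0]},
  {"fingers": 0, "delta_pos": [-14, -35, -120], "angular": [0, 0, 0]},
  {"fingers": 0, "delta_pos": [-14, -80, -140], "angular": [0, 0, 0]},
  {"fingers": 0, "delta_pos": [-14, -125, -140], "angular": [0, 0, 0]},
  {"fingers": 0, "delta_pos": [-14, -170, -140], "angular": [0, 0, 0]},
  {"fingers": 0, "delta_pos": [-14, -210, -140], "angular": [0, 0, 0]},
])

```text
clock: 14.6
tool_pos: [0.5065, -0.5721, 0.2169]
orientation: [-179.9, -0.1, 180.0]
force: [0.5, 0.4, 0.5]
opening: 0.001
gripper_force: 0.0
```

Emit:
apply_moves([
  {"fingers": 0, "delta_pos": [20, -30, 0], "angular": [0, 0, 0]},
  {"fingers": 0, "delta_pos": [20, -30, 0], "angular": [0, 0, 0]},
  {"fingers": 0, "delta_pos": [20, -30, 0], "angular": [0, 0, 0]},
])

```text
clock: 14.9
tool_pos: [0.486, -0.6008, 0.216]
orientation: [-180.0, -0.1, 179.9]
force: [-0.4, 1.3, -0.4]
opening: 0.0008
gripper_force: 0.0
```

```bash
python3 - <<'E'
from h import *
o=ctrl.get_obs();print(o['tool_pos'].round(4),o['force'].round(1),o['clock'])
im=ctrl.snapshot('top')[:,:,::-1];cv2.imwrite('pics/t5.png',cv2.resize(im[165:400,185:395],None,fx=2.55,fy=2.55,interpolation=cv2.INTER_CUBIC))
E
```

```text
[ 0.486  -0.6008  0.216 ] [-0.4  1.3 -0.4] 14.9
```

View pics/t5.png

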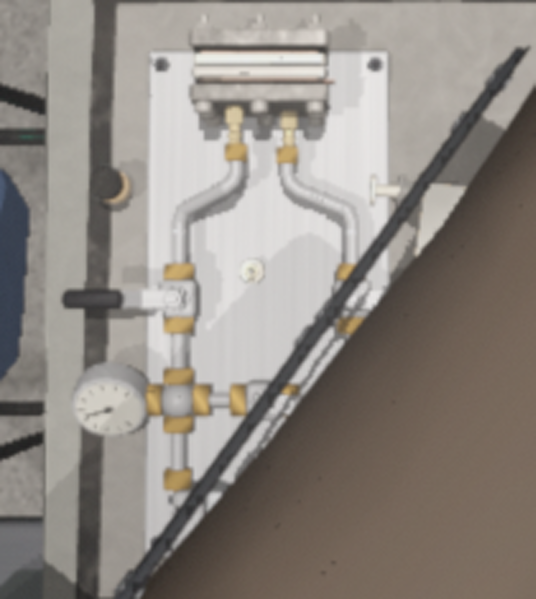

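The supply lever is square across (row 298), and the vial and fitting have not moved. The return stop was felt at the matching x (0.496 against 0.497), and nothing has gone near the bypass since it was seen open. I'm handing in.

```bash
python3 -c "
from plant import ctrl
print(ctrl.close_job())"
```

```text
the job is handed in; nothing more can be done
None
```

I opened the bypass, then shut the supply, then shut the return, each pushed to its stop at about 14 N or less, and handed the job in at about 15 s; the return lever and syringe were out of view in the last picture, so the return rests on the stop I felt, and no verdict came back.

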